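# Clip the penlight into its holder

### The arm

A 7-joint arm with a two-finger parallel gripper is mounted at the origin on a cart in front of the work surface, level with it; the furniture and walls round the work are solid. World frame = base frame: x ahead of the robot, y to its left, z up, the work surface at z = 0. Lengths are in m, angles in degrees, forces in N, time in s.
With the tool pointing down it reaches from about 0.425 to 0.875 m from the base axis. Payload 4.7 kg.
Tool frame: the origin (TCP) lies midway between the tips of the shut fingers; the grasp point (between the pads) lies 19 mm behind it; z points along the fingers, y is the direction in which the jaws open and shut (so a half turn about z gives the same grasp; the last joint's range is limited). The gripper opens to 87 mm and grips with 3 to 60 N. Pads are 19 mm wide; open, the fingers measure 117 mm over their backs; the gripper's body (75 mm by 190 mm) begins 51 mm behind the grasp point.
Start: joints at [75.407, 18.392, -4.016, 83.108, 1.295, 78.541, -3.26], TCP at [0.173, -0.627, 0.223] pointing down, gripper open.
Joint ranges: [-163.93, 163.93], [-17.29, 119.83], [-79.2, 71.16], [3.27, 140.29], [-89.18, 269.18], [5.43, 117.66], [-154.24, 154.24]. Speed limits (degrees/s): [147.25, 147.25, 180, 180, 180, 180, 180].

### API

Orientations are given as [roll, pitch, yaw] about the fixed x, y, z axes, in that order (R = Rz(yaw) Ry(pitch) Rx(roll)).
In Python, from cell import env gives the robot as it stands. The module is installed in compiled form; this text tells all that it offers.
- The arm moves only by the tool servo_tool, never from a script. Its argument "plan" is a list of rows, each a list of 3 entries, a list of its own where there are three numbers: the opening, from 0 (shut) to 1 (fully open), then the shift along the tool's x, y, z in cm, then the turn, a rotation vector about the tool's x, y, z in degrees. A call has 1 to 20 rows; each row shifts and turns the pose as measured when the row begins, along the tool's axes as they then stand; what a row does not reach is not made up. A row lasts 1/12 s, in which the tool goes at most 41.7 mm and 7.16 degrees, less where a joint would pass 70% of its speed; a pose out of reach is approached as far as the arm can. A call is refused whole if a number of a shift passes 4.17 or a number of a turn 7.16, either way. A call with a gripper value outside its range is refused whole. The fingers move at their own pace and stop on an object; "force" is the grip in N (left out, the last holds). Time passes only in rows, so rows that do not move let the fingers close. It gives the time, the measured TCP pose, the force and the opening at its end, in the units of the state.
- env.get_obs(): the state, without advancing time (a new reading comes with each control period).
- env.read_camera(name): name is "side" or "top" or "wrist"; returns a dict with "image" (400x640x3 uint8, blue, green, red), "fx", "fy", "cx", "cy" (pixels), "k1" (the pictures are not rectified: a ray, as slopes to the right and down, at radius r is drawn at 1 + k1 r^2 times it, then the intrinsics apply), "rvec" (rotation vector, rad) and "tvec" (3), from world to camera coordinates, as OpenCV has them; the wrist camera has in their place "T_tool_cam" (4x4, takes a point from camera to tool coordinates, whose origin is the TCP and whose axes are the flange's). Camera axes: x right, y down, z forward; pixel columns grow to the right and rows downward; lengths in m; the calibration is good to about 2 mm. A picture is of the moment at which its call begins: read the wrist's pose just before it. There is no depth.
- env.sign_off(): hands the job in, once; it reports no verdict.
The state is a dict: "time_s": time; "qpos": joint angles; "joint_velocities": joint speeds; "effort": joint torques, N m; "tool_pos": TCP position; "tool_rot": TCP orientation; "force": force on the tool from outside, world axes, zero at the start; "wrist_torque": the same for the moment, N m; "grip_width": finger opening in m.
Only numpy, scipy, OpenCV 4.12 (cv2) and the standard library are available. Lean on these libraries where they do the work, as an engineer would, in place of code of your own. Each camera call takes 0.05 s, during which the arm holds its last target. There are 200 camera calls.

### The job

Pick up the blue penlight from the table, lay it lengthwise and centred across the two orange spring clips of the holder stand, and press it down until both clips have snapped around it and it is fully home in both; then let go. The height of the clip rail is not known, so feel for it and press gently, no harder than the clips need (a push of 25 N is plenty, and forcing it breaks the clips); leave the tape, the screw jar and the solder reel where they are.

Things in the scene. Friction and masses are not known exactly. Their poses are not given: they have to be found in the camera images.
- penlight_center (a point): centre of the blue penlight: round tube, 22 mm diameter, 170 mm long, axis along its own y, 0.08 to 0.17 kg. The last 20 mm at +y (lens end) is a bare aluminium hexagon, 22 mm across flats. It lies on the table, centre 11 mm up. Grip the round part; the middle 60 mm stays free in the clips
- stand: holder stand, screwed down: steel foot 70 (x) by 190 (y) by 8 mm, origin at the centre of its underside, z up. Sleeves at y = +-70 mm carry a rail 14 mm wide along y above x = 0, clamped at an UNMEASURED height: the seated penlight's centre lies 93 to 153 mm above the origin. Rail top 14 mm below that centre; beside it nothing for y within +-34 mm
- clip_a (a point): point on the foot's top (8 mm up) straight below clip a, at the stand's y = +42 mm. Each clip is a pair of jaws that take a round bar along the stand's y from above. From the seated height up, the penlight's centre is 19 mm higher when it first touches the lips and 9 mm higher when they are spread widest; some 3 mm lower still they begin to draw it down. Jaw tops: 19 mm above the seated centre
- clip_b (a point): the same below clip b, at the stand's y = -42 mm. Pressing the penlight into both clips at once takes 10 to 15 N, one clip 5 to 9 N; one end may go in first and tilt the penlight, then press the other end; the resistance then vanishes as they snap, and rises steeply (hard V seats) at the bottom
- jaw_a_near (a joint): orange spring jaw of clip a (y = +42 mm), -x side of the stand, 12 mm wide. Value in rad: 0 relaxed, grows as it is pushed outward; about 0.05 round the seated penlight, 0.22 as the penlight's full width passes its lip, about 0 when empty or with the penlight merely lying on top. Spring 0.5 N m/rad
- jaw_a_far (a joint): orange spring jaw of clip a (y = +42 mm), +x side of the stand, 12 mm wide. Value in rad: 0 relaxed, grows as it is pushed outward; about 0.05 round the seated penlight, 0.22 as the penlight's full width passes its lip, about 0 when empty or with the penlight merely lying on top. Spring 0.5 N m/rad
- jaw_b_near (a joint): orange spring jaw of clip b (y = -42 mm), -x side of the stand, 12 mm wide. Value in rad: 0 relaxed, grows as it is pushed outward; about 0.05 round the seated penlight, 0.22 as the penlight's full width passes its lip, about 0 when empty or with the penlight merely lying on top. Spring 0.5 N m/rad
- jaw_b_far (a joint): orange spring jaw of clip b (y = -42 mm), +x side of the stand, 12 mm wide. Value in rad: 0 relaxed, grows as it is pushed outward; about 0.05 round the seated penlight, 0.22 as the penlight's full width passes its lip, about 0 when empty or with the penlight merely lying on top. Spring 0.5 N m/rad
- tape_black: roll of black tape lying flat, 70 mm across, 24 mm high, origin at the centre of its underside; a bystander
- screw_jar: screw jar with a gold lid, 66 mm across, 74 mm high, origin at the centre of its underside; a bystander
- solder_reel: orange reel of solder, 48 mm across, 30 mm high, origin at the centre of its underside; a bystander

How it is judged:
By the outcome, as a careful person would: the job done as asked, in the order asked, and still so for the second after the job is handed in, with the robot touching nothing.
It also fails if it takes over 56 s, if anything falls off the work surface, if the arm or the gripper's body presses on something with over 40 N, if the wrist force passes 120 N, or if a joint passes its speed limit or range.

## Working session

There is one attempt and no reset: what is moved stays moved. The work goes in short steps, Python scripts to look and compute and a tool call to move; the robot and the scene stay as the last step left them, time stands still between calls to the robot, and variables do not carry over. Pictures are saved under pics/ and viewed, about 8 in all and at most 12, crops included, and the job is handed in when it is done.

Besides the shell and the picture viewer there is one more tool, called after "Call:" as name(argument=value, ...), one argument or row to a line, values as JSON. servo_tool: Moves the arm, as the interface text tells. Its arguments: {"type":"object","properties":{"plan":{"type":"array"},"force":{"type":"number"}},"required":["plan"]}

```bash
mkdir -p pics; cat > h.py <<'E'
import numpy as np, cv2
from scipy.spatial.transform import Rotation as R
from cell import env
def cam(name):
    o=env.get_obs(); c=env.read_camera(name)
    if name=="wrist":
        T=np.eye(4);T[:3,3]=o["tool_pos"];T[:3,:3]=R.from_euler("xyz",o["tool_rot"],degrees=True).as_matrix()
        W=T@np.array(c["T_tool_cam"])
        C=W[:3,3];Rc=W[:3,:3]
    else:
        Rw=cv2.Rodrigues(np.array(c["rvec"],float))[0];Rc=Rw.T;C=-Rc@np.array(c["tvec"]).ravel()
    c["C"]=C;c["R"]=Rc;return c
def ray(c,u,v):
    x=(u-c["cx"])/c["fx"];y=(v-c["cy"])/c["fy"];a,b=x,y
    for _ in range(20):
        k=1+c["k1"]*(a*a+b*b);a,b=x/k,y/k
    return c["R"]@np.array([a,b,1.])
def onz(c,u,v,z):
    d=ray(c,u,v);return c["C"]+d*(z-c["C"][2])/d[2]
def proj(c,p):
    q=c["R"].T@(np.array(p)-c["C"]);a,b=q[:2]/q[2];k=1+c["k1"]*(a*a+b*b)
    return np.array([c["fx"]*a*k+c["cx"],c["fy"]*b*k+c["cy"]])
E
python3 - <<'E'
from h import *
print(env.get_obs())
for n in("top","side"):
    c=cam(n);cv2.imwrite(f"pics/{n}0.png",c["image"]);print(n,c["C"],c["R"][:,2],c["fx"],c["k1"])
E
```

```text
{'time_s': 0.0, 'qpos': array([75.40704327, 18.43915677, -4.0155423 , 83.17491973,  1.29761037,
       78.5409355 , -3.26030885]), 'joint_velocities': array([-0.02933983, -0.03764206, -0.06879886, -0.00303705, -0.06387339,
        0.0141243 ,  0.05861641]), 'effort': array([ 1.30228658e-03, -4.91284776e+01, -4.02877852e-01, -3.12528348e+01,
       -6.35669776e-02,  4.37085377e-02,  1.92159578e-04]), 'tool_pos': array([ 0.17240808, -0.62614257,  0.22146028]), 'tool_rot': array([-1.79890377e+02,  8.32164971e-03,  1.54029372e+01]), 'force': array([ 1.2237604 , -0.24753071,  0.56050285]), 'wrist_torque': array([0.00179799, 0.01954326, 0.00891272]), 'grip_width': 0.08732101825772269}
top [ 0.42586714 -0.12958     1.04113465] [ 0.18320538  0.01043915 -0.98301923] 429.45111662915474 -0.07909717126130582
side [0.34151558 0.5913272  0.44942599] [ 0.29886888 -0.84952739 -0.43471901] 435.8922599319598 0.024130313499382928
```

View pics/top0.png

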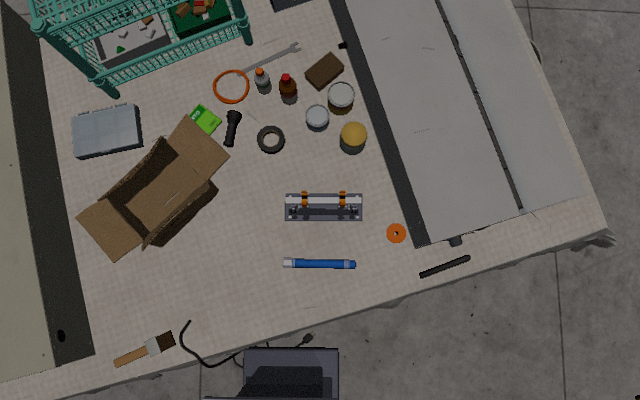

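View pics/side0.png

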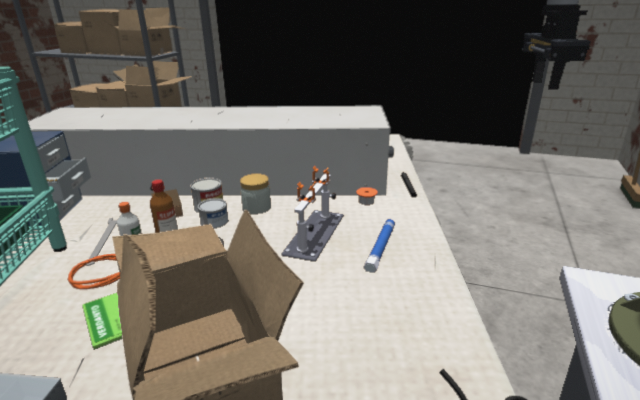

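Top view: the penlight is at about (320,264) with its silver end on the left. The stand is at (323,207) with clips at about (305,198) and (342,198), tape at (270,139), jar at (353,135) and reel at (396,233). I'll enlarge both views.

```bash
python3 - <<'E'
from h import *
a=cv2.imread("pics/top0.png")[180:280,270:370]; b=cv2.imread("pics/side0.png")[155:275,270:410]
A=cv2.resize(a,None,fx=6,fy=6,interpolation=3)[:, :];cv2.imwrite("pics/ct.png",A)
cv2.imwrite("pics/cs.png",cv2.resize(b,None,fx=5,fy=5,interpolation=3))
c=cam("top")
for u,v in((284,263),(356,265),(320,264),(286,220.5),(362,220.5),(286,194),(362,194)):print(u,v,onz(c,u,v,.011))
E
```

```text
284 263 [ 0.46470626 -0.03066418  0.011     ]
356 265 [ 0.46019849 -0.20200927  0.011     ]
320 264 [ 0.46253448 -0.11644576  0.011     ]
286 220.5 [ 0.56686717 -0.03387619  0.011     ]
362 220.5 [ 0.56688896 -0.21780908  0.011     ]
286 194 [ 0.63232322 -0.03280729  0.011     ]
362 194 [ 0.63223609 -0.21883075  0.011     ]
```

View pics/ct.png

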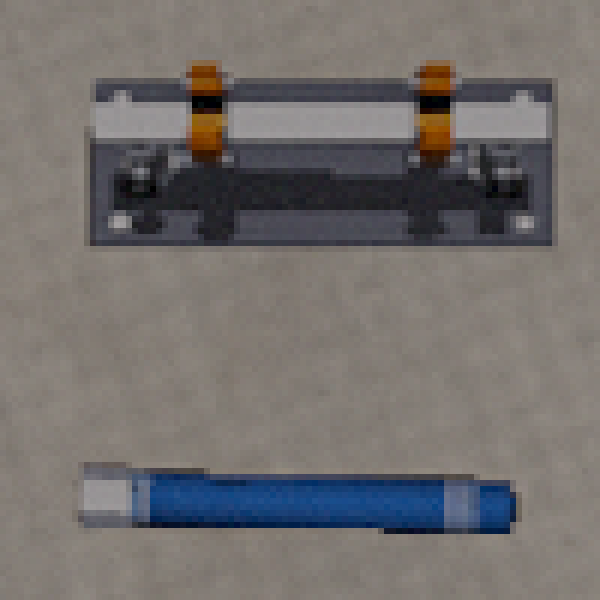

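View pics/cs.png

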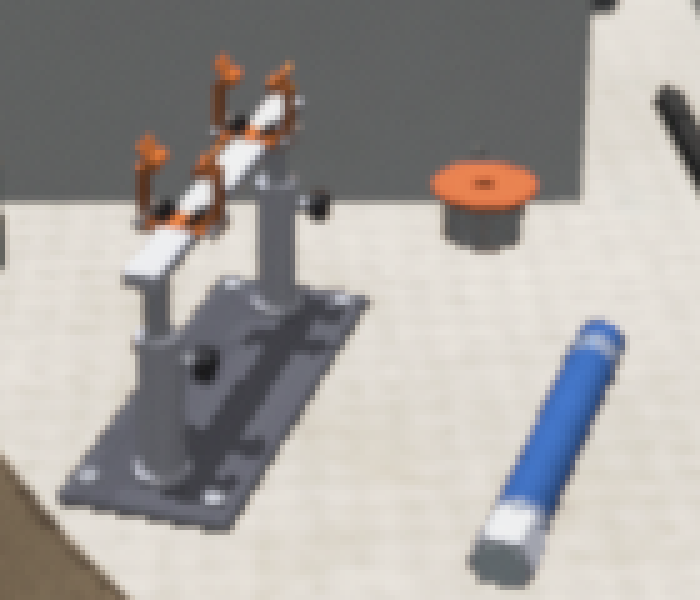

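```bash
python3 - <<'E'
from h import *
c=cam("top");s=cam("side")
T=lambda x,y:((x+.5)/6-.5+270,(y+.5)/6-.5+180)
S=lambda x,y:((x+.5)/5-.5+270,(y+.5)/5-.5+155)
P=[onz(c,*T(*p),.008) for p in((91,79),(552,79),(91,245),(552,245))];print(np.round(P,4));m=np.mean(P,0);print("foot",m)
P=[onz(s,*S(*p),.008) for p in((226,276),(370,302),(232,522),(58,492))];print(np.round(P,4),np.mean(P,0))
print("light",onz(c,*T(80,495),.011),onz(c,*T(517,508),.011)); print("side",onz(s,*S(505,560),.011),onz(s,*S(602,335),.011))
for h in np.arange(.08,.16,.01):
  print(round(h,3),"rail x top",onz(c,*T(321,122),h)[:2],"clips a,b top(jawtops)",onz(c,*T(206,111),h)[:2],onz(c,*T(435,111),h)[:2],"side railend",onz(s,*S(142,278),h)[:2])
for zc in (.093,.108,.123,.138,.153):
  X=m[0];Y=m[1]
  pr=lambda dx,y,h:np.round((proj(s,(X+dx,Y+y,h))+.5-np.array([270,155]))*5-.5)
  print(zc,"jawtip a near/far",pr(-.015,.042,zc+.019),pr(.015,.042,zc+.019),"b",pr(-.015,-.042,zc+.019),pr(.015,-.042,zc+.019),"seat",pr(0,.042,zc-.014),pr(0,-.042,zc-.014))
E
```

```text
[[ 0.6361 -0.0294  0.008 ]
 [ 0.636  -0.2181  0.008 ]
 [ 0.5675 -0.0306  0.008 ]
 [ 0.5675 -0.2171  0.008 ]]
foot [ 0.60175245 -0.12378034  0.008     ]
[[ 0.6338 -0.2182  0.008 ]
 [ 0.5661 -0.213   0.008 ]
 [ 0.5674 -0.0343  0.008 ]
 [ 0.6357 -0.0339  0.008 ]] [ 0.60074975 -0.12485791  0.008     ]
light [ 0.46686826 -0.02804326  0.011     ] [ 0.46196893 -0.20143497  0.011     ]
side [ 0.467092   -0.03613799  0.011     ] [ 0.4645807  -0.20748348  0.011     ]
0.08 rail x top [ 0.60471057 -0.12405666] clips a,b top(jawtops) [ 0.6089763  -0.08036073] [ 0.60894338 -0.16733047] side railend [ 0.61548843 -0.07552202]
0.09 rail x top [ 0.60284981 -0.12411413] clips a,b top(jawtops) [ 0.60707117 -0.08087282] [ 0.60703859 -0.1669377 ] side railend [ 0.60807225 -0.05747106]
0.1 rail x top [ 0.60098906 -0.12417159] clips a,b top(jawtops) [ 0.60516603 -0.08138492] [ 0.60513379 -0.16654493] side railend [ 0.60065608 -0.03942011]
0.11 rail x top [ 0.59912831 -0.12422906] clips a,b top(jawtops) [ 0.6032609  -0.08189701] [ 0.603229   -0.16615216] side railend [ 0.5932399  -0.02136915]
0.12 rail x top
[... 417 characters left out ...]
railend [0.57099137 0.03278372]
0.15 rail x top [ 0.5916853  -0.12445893] clips a,b top(jawtops) [ 0.59564036 -0.0839454 ] [ 0.59560983 -0.16458108] side railend [0.56357519 0.05083467]
0.093 jawtip a near/far [219. 203.] [142. 193.] b [289. 116.] [218. 108.] seat [183. 278.] [255. 187.]
0.108 jawtip a near/far [218. 165.] [140. 155.] b [289.  81.] [217.  73.] seat [181. 242.] [254. 153.]
0.123 jawtip a near/far [217. 127.] [139. 117.] b [289.  45.] [216.  37.] seat [180. 205.] [253. 119.]
0.138 jawtip a near/far [216.  88.] [137.  79.] b [288.   9.] [215.   1.] seat [179. 168.] [253.  84.]
0.153 jawtip a near/far [215.  48.] [135.  40.] b [288. -28.] [214. -35.] seat [178. 130.] [252.  48.]
```

The seated centre comes out at z ≈ 0.115 and the stand at about (0.601, -0.124). The penlight is at about (0.465, -0.118), yaw about -1.3°. I'll move above the penlight first.

Call:
servo_tool(
  plan=[
    [1,[2.4,-2.4,0],[0,0,0]],
    [1,[2.4,-2.4,0],[0,0,0]],
    [1,[2.4,-2.4,0],[0,0,0]],
    [1,[2.4,-2.4,0],[0,0,0]],
    [1,[2.4,-2.4,0],[0,0,0]],
    [1,[2.4,-2.4,0],[0,0,0]],
    [1,[2.4,-2.4,0],[0,0,0]],
    [1,[2.4,-2.4,0],[0,0,0]],
    [1,[2.4,-2.4,0],[0,0,0]],
    [1,[2.4,-2.4,0],[0,0,0]],
    [1,[2.4,-2.4,0],[0,0,0]],
    [1,[2.4,-2.4,0],[0,0,0]],
    [1,[2.4,-2.4,0],[0,0,0]],
    [1,[2.4,-2.4,0],[0,0,0]],
    [1,[2.4,-2.4,0],[0,0,0]],
  ],
  force=40,
)

```text
time_s: 1.5
tool_pos: [0.4289, -0.1721, 0.2179]
tool_rot: [179.8, 0.3, 14.4]
force: [1.5, -1.5, -0.4]
grip_width: 0.087
```

Call:
servo_tool(
  plan=[
    [1,[0,0,0],[0,0,-7]],
    [1,[0,0,0],[0,0,-7]],
    [1,[0,0,0],[0,0,-7]],
    [1,[0,0,0],[0,0,-7]],
    [1,[0,0,0],[0,0,-7]],
    [1,[0,0,0],[0,0,-7]],
    [1,[0,0,0],[0,0,-7]],
    [1,[0,0,0],[0,0,-7]],
    [1,[0,0,0],[0,0,-7]],
    [1,[0,0,0],[0,0,-7]],
  ],
)

```text
time_s: 2.33
tool_pos: [0.4336, -0.1595, 0.2188]
tool_rot: [-180.0, 0.3, 86.2]
force: [-0.2, -0.2, -0.9]
grip_width: 0.0874
```

Call:
servo_tool(
  plan=[
    [1,[2.2,1.5,0],[0,0,-1.5]],
    [1,[2.2,1.5,0],[0,0,-1]],
    [1,[0,0,0],[0,0,0]],
    [1,[0,0,0],[0,0,0]],
  ],
)

```text
time_s: 2.67
tool_pos: [0.4661, -0.117, 0.2186]
tool_rot: [-179.9, 0.3, 89.0]
force: [-0.3, -0.9, -0.9]
grip_width: 0.087
```

```bash
python3 - <<'E'
from h import *
c=cam("wrist");print(c["C"],c["R"],env.get_obs()["tool_pos"]);cv2.imwrite("pics/w1.png",c["image"])
E
```

```text
[ 0.46828613 -0.03305231  0.38024594] [[ 9.99833397e-01 -1.71270570e-02 -6.31199115e-03]
 [-1.82341259e-02 -9.52955266e-01 -3.02562024e-01]
 [-8.33048162e-04  3.02626710e-01 -9.53108798e-01]] [ 0.46617547 -0.11654979  0.21862791]
```

View pics/w1.png

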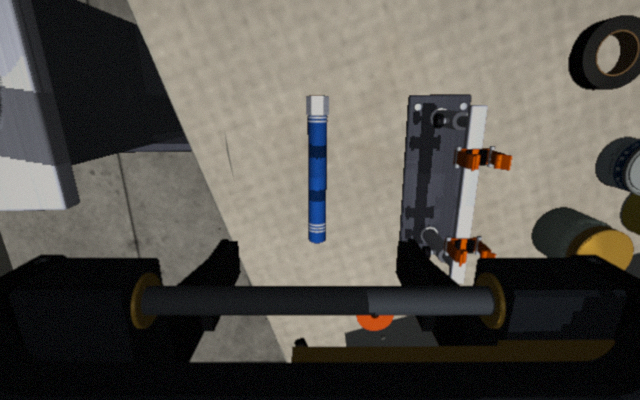

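Wrist view: penlight from (317,96), silver end, down to (317,242). Stand corners are at (409,95) and (470,95), and the rail is visible.

```bash
python3 - <<'E'
from h import *
c=cam("wrist")
for p in((317,96),(317,242),(317,170)):print(onz(c,*p,.011))
for p in((409,95),(470,95),(404,240)):print(onz(c,*p,.008))
print("rail end",[onz(c,*p,.102).round(4) for p in((472,106),(487,106))])
E
```

```text
[ 0.46756552 -0.02876417  0.011     ]
[ 0.46433272 -0.20150823  0.011     ]
[ 0.46603821 -0.11039402  0.011     ]
[ 0.56812618 -0.02943207  0.008     ]
[ 0.63498949 -0.03049297  0.008     ]
[ 0.5733467  -0.20213754  0.008     ]
rail end [array([ 0.5956, -0.0397,  0.102 ]), array([ 0.6081, -0.0399,  0.102 ])]
```

Call:
servo_tool(
  plan=[
    [1,[0.1,0,3.4],[0,0,0]],
    [1,[0,0,3.4],[0,0,0]],
    [1,[0,0,3.4],[0,0,0]],
    [1,[0,0,3.4],[0,0,0]],
    [1,[0,0,3.4],[0,0,0]],
    [1,[0,0,2],[0,0,0]],
    [1,[0,0,0],[0,0,0]],
  ],
)

```text
time_s: 3.35
tool_pos: [0.466, -0.127, 0.0252]
tool_rot: [179.6, 0.8, 88.2]
force: [-1.1, -0.5, 0.8]
grip_width: 0.087
```

```bash
cat >> h.py <<'E'
def go(p,yaw):
    o=env.get_obs();A=R.from_euler("xyz",o["tool_rot"],degrees=True);B=R.from_euler("xyz",[180,0,yaw],degrees=True)
    print("at",o["tool_pos"].round(4),o["tool_rot"].round(2),"w",round(o["grip_width"],4),"F",o["force"].round(1),"M",o["wrist_torque"].round(2))
    print("shift cm",(A.inv().apply(np.array(p)-o["tool_pos"])*100).round(2),"turn",(A.inv()*B).as_rotvec(degrees=True).round(2))
E
python3 -c "
from h import *
go((.466,-.1155,.0045),88.9)"
```

```text
at [ 0.466  -0.127   0.0252] [179.58   0.81  88.2 ] w 0.087 F [-1.1 -0.5  0.8] M [-0.01 -0.03 -0.01]
shift cm [ 1.18 -0.05  2.05] turn [ 0.42  0.81 -0.7 ]
```

Call:
servo_tool(
  plan=[
    [1,[1.2,0,0],[0.4,0.8,-0.7]],
    [1,[0,0,1],[0,0,0]],
    [1,[0,0,0.7],[0,0,0]],
    [1,[0,0,0],[0,0,0]],
  ],
)

```text
time_s: 3.68
tool_pos: [0.4674, -0.1163, 0.0095]
tool_rot: [179.9, 0.0, 88.8]
force: [0.2, 0.0, -0.3]
grip_width: 0.0873
```

```bash
python3 -c "
from h import *
go((.466,-.1155,.0045),88.9)"
```

```text
at [ 0.4674 -0.1163  0.0095] [1.7987e+02 4.0000e-02 8.8760e+01] w 0.0873 F [ 0.2  0.  -0.3] M [ 0.02 -0.03  0.01]
shift cm [ 0.08 -0.14  0.5 ] turn [ 0.13  0.04 -0.14]
```

Call:
servo_tool(
  plan=[
    [1,[0.1,-0.1,0.5],[0,0,0]],
    [1,[0,0,0],[0,0,0]],
    [0,[0,0,0],[0,0,0]],
    [0,[0,0,0],[0,0,0]],
    [0,[0,0,0],[0,0,0]],
    [0,[0,0,0],[0,0,0]],
    [0,[0,0,0],[0,0,0]],
    [0,[0,0,0],[0,0,0]],
    [0,[0,0,0],[0,0,0]],
    [0,[0,0,0],[0,0,0]],
  ],
  force=45,
)

```text
time_s: 4.52
tool_pos: [0.4697, -0.1165, 0.0077]
tool_rot: [179.5, 0.2, 88.7]
force: [0.6, -0.7, -0.1]
grip_width: 0.0417
```

Call:
servo_tool(
  plan=[
    [0,[0.1,-0.3,0.4],[0.5,0.2,0]],
    [0,[0,0,0],[0,0,0]],
    [0,[0,0,0],[0,0,0]],
    [0,[0,0,0],[0,0,0]],
    [0,[0,0,0],[0,0,0]],
    [0,[0,0,0],[0,0,0]],
    [0,[0,0,0],[0,0,0]],
  ],
)

```text
time_s: 5.1
tool_pos: [0.4664, -0.1154, 0.0033]
tool_rot: [-179.9, 0.0, 88.8]
force: [0.6, 0.2, 1.4]
grip_width: 0.0209
```

```bash
python3 -c "
from h import *
go((.466,-.1155,.0045),88.9)"
```

```text
at [ 0.4664 -0.1154  0.0033] [-1.7995e+02  2.0000e-02  8.8770e+01] w 0.0209 F [0.6 0.2 1.4] M [ 0.   -0.07  0.08]
shift cm [-0.01 -0.04 -0.12] turn [-0.05  0.02 -0.13]
```

Call:
servo_tool(
  plan=[
    [0,[0,0,-2],[0,0,0]],
    [0,[0,0,-3.5],[0,0,0]],
    [0,[0,0,-3.5],[0,0,0]],
    [0,[0,0,-3.5],[0,0,0]],
    [0,[0,0,-3.5],[0,0,0]],
    [0,[0,0,-2],[0,0,0]],
    [0,[0,0,0],[0,0,0]],
  ],
)

```text
time_s: 5.68
tool_pos: [0.4623, -0.1138, 0.1867]
tool_rot: [-179.3, -0.3, 88.8]
force: [-0.3, -1.0, -1.5]
grip_width: 0.0208
```

```bash
python3 -c "
from h import *
go((.6015,-.1245,.18),90)
c=cam('wrist');cv2.imwrite('pics/w2.png',c['image'][60:400,150:560])"
```

```text
at [ 0.4623 -0.1138  0.1867] [-179.34   -0.28   88.81] w 0.0208 F [-0.3 -1.  -1.5] M [-0.05 -0.2   0.03]
shift cm [-0.78 13.94  0.5 ] turn [-0.65 -0.28 -1.19]
```

View pics/w2.png

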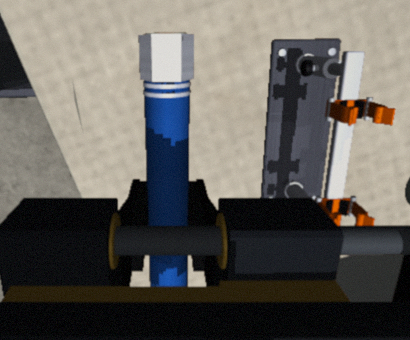

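```bash
python3 -c "
from h import *
c=cam('wrist');o=env.get_obs()
for z in(.194,.205):print('end-tcp',(onz(c,316,93,z)-o['tool_pos'])[:2])
print('axis',[onz(c,*p,.200).round(4) for p in((316,150),(319,330))])
print('clip a seat',onz(c,150+360,60+105,.115),'rail end',[onz(c,*p,.102).round(4) for p in((493,112),(511,112))])
print('foot',[onz(c,*p,.008).round(4) for p in((423,100),(489,99),(413,255))])"
```

```text
end-tcp [0.00311396 0.08639953]
end-tcp [0.00330055 0.08606987]
axis [array([ 0.463 , -0.0517,  0.2   ]), array([ 0.4624, -0.149 ,  0.2   ])]
clip a seat [ 0.60105493 -0.07669207  0.115     ] rail end [array([ 0.5904, -0.0399,  0.102 ]), array([ 0.6035, -0.0401,  0.102 ])]
foot [array([ 0.5669, -0.0302,  0.008 ]), array([ 0.6324, -0.0305,  0.008 ]), array([ 0.5678, -0.2003,  0.008 ])]
```

Call:
servo_tool(
  plan=[
    [0,[-0.3,3.3,0],[-0.3,-0.1,-0.6]],
    [0,[-0.3,3.3,0],[-0.3,-0.1,-0.6]],
    [0,[-0.3,3.3,0],[0,0,0]],
    [0,[0,3.3,0],[0,0,0]],
    [0,[0,0,0],[0,0,0]],
    [0,[0,0,0],[0,0,0]],
  ],
)

```text
time_s: 6.28
tool_pos: [0.5873, -0.1232, 0.163]
tool_rot: [-178.2, -0.5, 89.9]
force: [-1.1, -0.1, -1.3]
grip_width: 0.0209
```

```bash
python3 -c "
from h import *
go((.601,-.126,.150),90)"
```

```text
at [ 0.5873 -0.1232  0.163 ] [-178.22   -0.48   89.94] w 0.0209 F [-1.1 -0.1 -1.3] M [-0.04 -0.15  0.01]
shift cm [-0.29  1.41  1.25] turn [-1.78 -0.48 -0.05]
```

Call:
servo_tool(
  plan=[
    [0,[-0.3,1.4,0],[-1.8,-0.5,0]],
    [0,[0,0,0],[0,0,0]],
    [0,[0,0,0],[0,0,0]],
  ],
)

```text
time_s: 6.53
tool_pos: [0.5965, -0.1247, 0.1553]
tool_rot: [-179.4, -0.2, 90.0]
force: [-0.4, 0.2, -1.0]
grip_width: 0.0208
```

```bash
python3 -c "
from h import *
go((.601,-.126,.135),90)
c=cam('wrist');cv2.imwrite('pics/w3.png',c['image'][60:400,150:560])
s=cam('side');cv2.imwrite('pics/s3.png',cv2.resize(s['image'][130:260,250:410],None,fx=5,fy=4,interpolation=3)[:, :800])
o=env.get_obs()['tool_pos'];print(np.round((proj(s,o+[0,.085,.008])-[250,130])*[5,4]),np.round((proj(s,o+[0,-.085,.008])-[250,130])*[5,4]))"
```

```text
at [ 0.5965 -0.1247  0.1553] [-179.35   -0.21   90.03] w 0.0208 F [-0.4  0.2 -1. ] M [-0.02 -0.14 -0.02]
shift cm [-0.13  0.47  2.02] turn [-0.65 -0.21  0.03]
[244. 187.] [396.  61.]
```

View pics/s3.png

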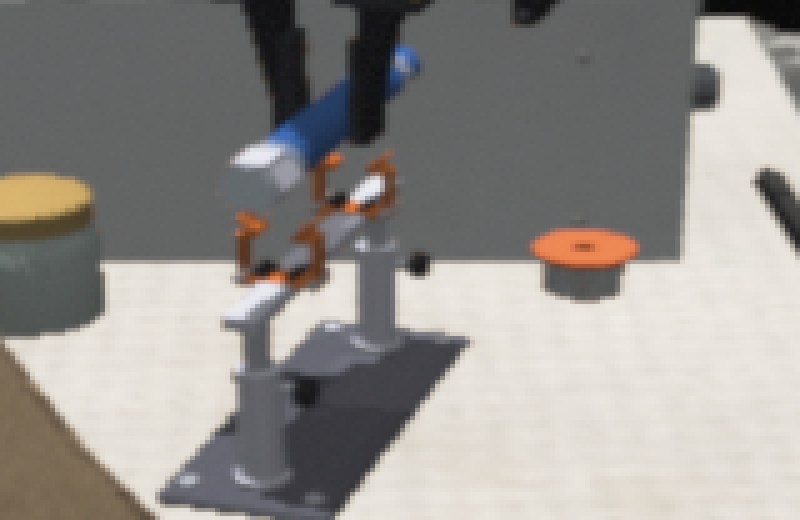

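View pics/w3.png

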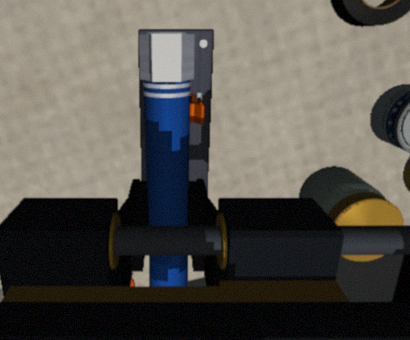

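Side and wrist views agree: the penlight is held level just above both clips, about 5 mm short in x (only the far jaw shows beside it). I'll correct that.

Call:
servo_tool(
  plan=[
    [0,[-0.1,0.6,0],[-0.6,-0.2,0]],
    [0,[0,0,0],[0,0,0]],
    [0,[0,0,0],[0,0,0]],
  ],
)

```text
time_s: 6.88
tool_pos: [0.6019, -0.1264, 0.1568]
tool_rot: [179.9, 0.1, 90.0]
force: [0.1, -0.3, -1.8]
grip_width: 0.0208
```

```bash
python3 -c "
from h import *
go((.601,-.126,.135),90)
c=cam('wrist')
im=c['image']
print([onz(c,*p,.008).round(4) for p in((289,90),(363,90))])
cv2.imwrite('pics/w4.png',cv2.resize(im[70:210,260:400],None,fx=4,fy=4,interpolation=3))"
```

```text
at [ 0.6019 -0.1264  0.1568] [1.7995e+02 1.3000e-01 8.9980e+01] w 0.0208 F [ 0.1 -0.3 -1.8] M [ 0.05 -0.1  -0.02]
shift cm [ 0.05 -0.09  2.18] turn [ 0.05  0.13 -0.02]
[array([ 0.5767, -0.0336,  0.008 ]), array([ 0.6439, -0.0337,  0.008 ])]
```

View pics/w4.png

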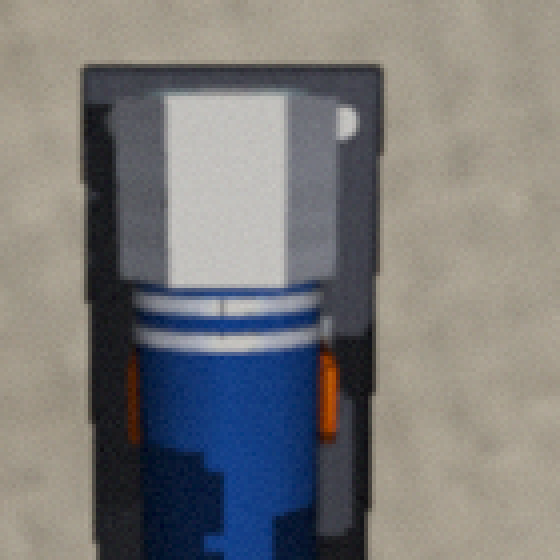

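```bash
python3 -c "
from h import *
c=cam('wrist')
Q=lambda x,y:((x+.5)/4-.5+260,(y+.5)/4-.5+70)
print('foot',[onz(c,*Q(*p),.008).round(4) for p in((84,67),(383,67))])
print('jaws',[onz(c,*Q(*p),.134).round(4) for p in((127,395),(340,395),(340,350),(340,442))])
print('light',[onz(c,*Q(*p),.1645).round(4) for p in((143,400),(320,400),(110,95),(340,95))],c['C'])"
```

```text
foot [array([ 0.5694, -0.0305,  0.008 ]), array([ 0.6371, -0.0306,  0.008 ])]
jaws [array([ 0.5875, -0.0804,  0.134 ]), array([ 0.6183, -0.0805,  0.134 ]), array([ 0.6182, -0.0739,  0.134 ]), array([ 0.6185, -0.0875,  0.134 ])]
light [array([ 0.5919, -0.0749,  0.1645]), array([ 0.6133, -0.0749,  0.1645]), array([ 0.5889, -0.0399,  0.1645]), array([ 0.6149, -0.0399,  0.1645])] [ 0.60243811 -0.04310925  0.31880775]
```

Call:
servo_tool(
  plan=[
    [0,[0,0,1],[0,0,0]],
    [0,[0,0,1],[0,0,0]],
    [0,[0,0,0],[0,0,0]],
    [0,[0,0,0],[0,0,0]],
  ],
)

```text
time_s: 7.32
tool_pos: [0.602, -0.1266, 0.135]
tool_rot: [179.9, 0.2, 90.0]
force: [-0.5, 0.5, -0.5]
grip_width: 0.0207
```

```bash
python3 -c "
from h import *
go((.602,-.126,.126),90)"
```

```text
at [ 0.602  -0.1266  0.135 ] [1.7991e+02 1.5000e-01 8.9970e+01] w 0.0207 F [-0.5  0.5 -0.5] M [-0.03 -0.1  -0.06]
shift cm [0.07 0.   0.9 ] turn [ 0.09  0.15 -0.03]
```

Call:
servo_tool(
  plan=[
    [0,[0.05,0,0.3],[0,0.1,0]],
    [0,[0,0,0.3],[0,0,0]],
    [0,[0,0,0.2],[0,0,0]],
    [0,[0,0,0],[0,0,0]],
  ],
)

```text
time_s: 7.65
tool_pos: [0.6021, -0.126, 0.126]
tool_rot: [179.9, 0.0, 90.0]
force: [-0.7, -0.6, -0.1]
grip_width: 0.0208
```

Call:
servo_tool(
  plan=[
    [0,[0,0,0.2],[0,0,0]],
    [0,[0,0,0.2],[0,0,0]],
  ],
)

```text
time_s: 7.82
tool_pos: [0.6028, -0.1261, 0.1249]
tool_rot: [179.8, 0.1, 89.9]
force: [-3.8, 1.0, 10.0]
grip_width: 0.0208
```

Call:
servo_tool(
  plan=[
    [0,[0,0,0.2],[0,0,0]],
    [0,[0,0,0.2],[0,0,0]],
  ],
)

```text
time_s: 7.98
tool_pos: [0.603, -0.1262, 0.1248]
tool_rot: [179.8, 0.2, 89.9]
force: [-4.0, 0.2, 9.6]
grip_width: 0.0211
```

Call:
servo_tool(
  plan=[
    [0,[0,-0.1,0.25],[0,0,0]],
    [0,[0,-0.1,0.25],[0,0,0]],
  ],
)

```text
time_s: 8.15
tool_pos: [0.6027, -0.1262, 0.1246]
tool_rot: [179.6, 0.3, 89.9]
force: [-3.1, 0.8, 9.5]
grip_width: 0.021
```

```bash
python3 -c "
from h import *
go((.602,-.126,.106),90)"
```

```text
at [ 0.6027 -0.1262  0.1246] [179.56   0.29  89.91] w 0.021 F [-3.1  0.8  9.5] M [ 0.14  0.48 -0.05]
shift cm [ 0.03 -0.08  1.86] turn [ 0.43  0.29 -0.09]
```

```bash
python3 -c "
from h import *
c=cam('wrist')
a=cv2.resize(c['image'][80:210,260:400],None,fx=3.5,fy=3.5,interpolation=3)
s=cam('side');b=cv2.resize(s['image'][140:240,290:350],None,fx=5,fy=5,interpolation=3)
o=np.zeros((500,790,3),np.uint8);o[:455,:490]=a;o[:500,490:790]=b;cv2.imwrite('pics/m5.png',o)"
```

```text
(no output)
```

View pics/m5.png

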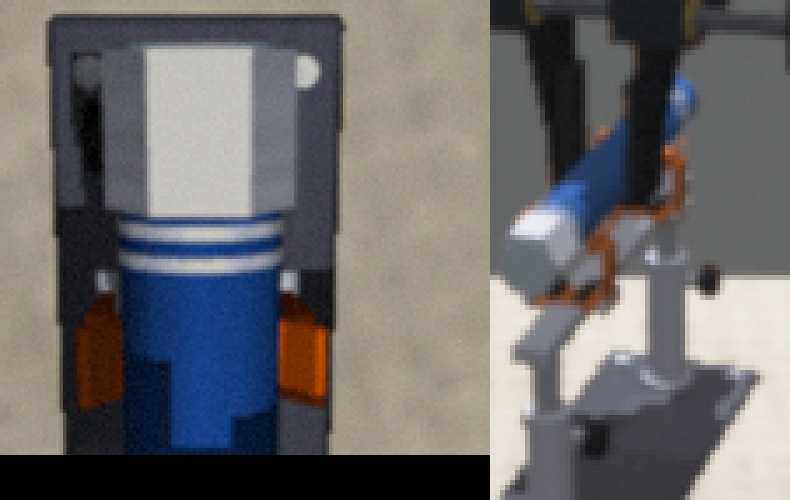

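Eleven views used. The penlight is symmetric between the spread lips (blue 122–278, jaws 78–325), so it's well placed and needs a somewhat larger push.

Call:
servo_tool(
  plan=[
    [0,[0,-0.05,0.35],[0.2,0.2,0]],
    [0,[0,0,0.35],[0,0,0]],
  ],
)

```text
time_s: 8.42
tool_pos: [0.6035, -0.1264, 0.1231]
tool_rot: [179.6, 0.2, 89.9]
force: [-6.2, 1.1, 11.2]
grip_width: 0.0209
```

Call:
servo_tool(
  plan=[
    [0,[0,0,0.4],[0.1,0.1,0]],
    [0,[0,0,0.4],[0,0,0]],
  ],
)

```text
time_s: 8.58
tool_pos: [0.6037, -0.1269, 0.1201]
tool_rot: [179.6, 0.3, 89.9]
force: [-5.5, 0.1, 9.7]
grip_width: 0.0206
```

Call:
servo_tool(
  plan=[
    [0,[0.05,-0.2,0.4],[0.2,0.2,0]],
    [0,[0,-0.1,0.4],[0.1,0,0]],
  ],
)

```text
time_s: 8.75
tool_pos: [0.6025, -0.1269, 0.1162]
tool_rot: [179.7, 0.2, 89.9]
force: [-0.9, 0.4, 3.2]
grip_width: 0.0208
```

Call:
servo_tool(
  plan=[
    [0,[0.05,-0.1,0.4],[0.1,0.1,0]],
    [0,[0,0,0.4],[0,0,0]],
  ],
)

```text
time_s: 8.92
tool_pos: [0.6022, -0.1268, 0.1092]
tool_rot: [179.7, 0.2, 89.8]
force: [0.1, 0.8, -4.2]
grip_width: 0.0209
```

The force flipped to a pull-in, so the clips are snapping. I'll continue gently to the seat.

Call:
servo_tool(
  plan=[
    [0,[0.05,0,0.2],[0,0,0]],
    [0,[0,0,0.2],[0,0,0]],
  ],
)

```text
time_s: 9.08
tool_pos: [0.6022, -0.1266, 0.1063]
tool_rot: [179.7, 0.2, 89.8]
force: [-9.1, 1.0, 26.2]
grip_width: 0.0212
```

Call:
servo_tool(
  plan=[
    [0,[0,0,0.2],[0,0,0]],
    [0,[0,0,0.2],[0,0,0]],
  ],
)

```text
time_s: 9.25
tool_pos: [0.6022, -0.1266, 0.1065]
tool_rot: [179.7, 0.3, 89.8]
force: [-5.0, -0.4, 12.3]
grip_width: 0.0207
```

Call:
servo_tool(
  plan=[
    [0,[0,0,0.25],[0,0,0]],
    [0,[0,0,0.25],[0,0,0]],
  ],
)

```text
time_s: 9.42
tool_pos: [0.6022, -0.1266, 0.1064]
tool_rot: [179.7, 0.4, 89.7]
force: [-7.9, 0.6, 15.1]
grip_width: 0.0209
```

Call:
servo_tool(
  plan=[
    [0,[0,-0.05,0.2],[0.2,0.4,0]],
    [0,[0,-0.05,0.2],[0,0.3,0]],
    [0,[0,0,0],[0,0,0]],
    [0,[0,0,0],[0,0,0]],
  ],
)

```text
time_s: 9.75
tool_pos: [0.6021, -0.1265, 0.1067]
tool_rot: [179.8, -0.2, 89.7]
force: [-0.4, 0.3, 0.2]
grip_width: 0.0206
```

Call:
servo_tool(
  plan=[
    [0.2,[0,0,0],[0,0,0]],
    [0.3,[0,0,0],[0,0,0]],
    [0.8,[0,0,0],[0,0,0]],
    [0.8,[0,0,0],[0,0,0]],
    [0.8,[0,0,0],[0,0,0]],
    [0.8,[0,0,0],[0,0,0]],
    [0.8,[0,0,0],[0,0,0]],
  ],
)

```text
time_s: 10.33
tool_pos: [0.6021, -0.1259, 0.1052]
tool_rot: [179.9, -0.2, 89.8]
force: [0.0, 0.0, -0.3]
grip_width: 0.0511
```

Next I rise straight up, then check from the top and side cameras.

Call:
servo_tool(
  plan=[
    [0.8,[0,0,-1],[0,0,0]],
    [0.8,[0,0,-2],[0,0,0]],
    [0.8,[0,0,-3],[0,0,0]],
    [0.8,[0,0,-3],[0,0,0]],
    [0.8,[0,0,-3],[0,0,0]],
    [0.8,[0,0,-2],[0,0,0]],
    [0.8,[0,0,0],[0,0,0]],
  ],
)

```text
time_s: 10.92
tool_pos: [0.6002, -0.1257, 0.2529]
tool_rot: [-179.9, -0.3, 89.9]
force: [0.5, -0.0, 1.0]
grip_width: 0.0692
```

```bash
python3 -c "
from h import *
go((.602,-.126,.25),90)
c=cam('wrist')
a=cv2.resize(c['image'][70:400,230:430],None,fx=1.7,fy=1.7,interpolation=3)
s=cam('side');b=cv2.resize(s['image'][150:270,285:370],None,fx=5,fy=4.9,interpolation=3)
o=np.zeros((595,790,3),np.uint8);o[:a.shape[0],:a.shape[1]]=a;b=b[:, :450];o[:b.shape[0],340:340+b.shape[1]]=b;cv2.imwrite('pics/m6.png',o)
f=lambda p:((proj(s,p)-[285,150])*[5,4.9]+[340,0]).round()
for z in(.1135,.1225):print(z,f((.602,-.04,z)),f((.602,-.21,z)))"
```

```text
at [ 0.6002 -0.1257  0.2529] [-179.92   -0.32   89.86] w 0.0692 F [ 0.5 -0.   1. ] M [-0.05 -0.15  0.03]
shift cm [-0.03  0.18  0.29] turn [-0.08 -0.32 -0.14]
0.1135 [401. 260.] [550.  90.]
0.1225 [400. 237.] [549.  70.]
```

View pics/m6.png

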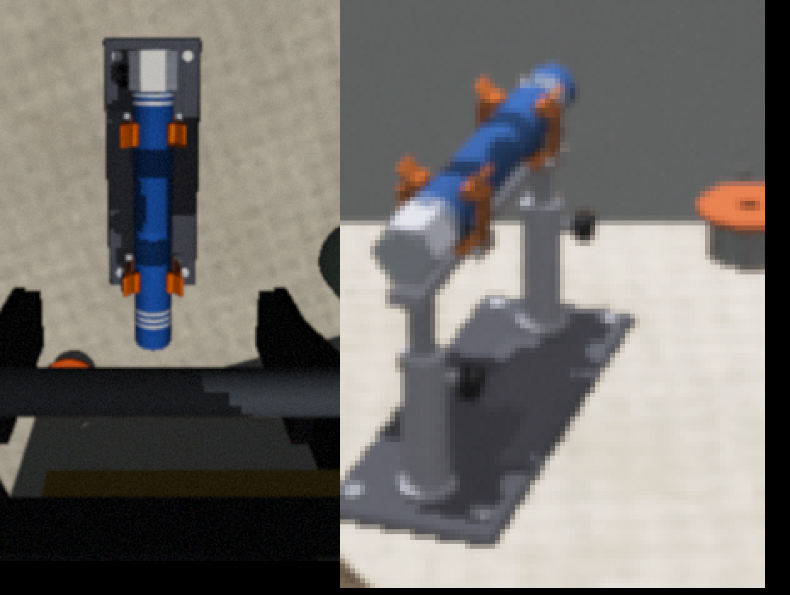

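```bash
python3 -c "
from h import *
c=cam('wrist')
f=lambda x,y,z:onz(c,230+x/1.7,70+y/1.7,z)[1].round(4)
print('light',f(153,49,.114),f(153,349,.114),'foot',f(153,38,.008),'jaws',f(128,134,.132),f(130,282,.132))
env.sign_off()"
```

```text
light -0.0393 -0.2127 foot -0.0304 jaws -0.0805 -0.1613
the job is handed in; nothing more can be done
```

The blue penlight is seated in both clips of the stand and released, and I handed the job in at about 11 s of the 56 s allowed. I gripped it by the middle of its round part, laid it lengthwise across the clips and pressed until both snapped.

- **Pressing:** The lips first touched with the tool at z ≈ 0.125 m and resisted with about 10–11 N. The force then flipped to a pull of about 4 N as the clips snapped, and the hard stop came at z ≈ 0.1064 m. That is about 19 mm of travel, as expected for fully home, and puts the seated centre at about z = 0.114 m.
- **Force slightly over your figure:** When it reached the hard seat, one reading was 26.2 N up (27.8 N in total), just above the 25 N you called plenty. Later presses read 12–17 N. I saw no damage to the clips in the last picture.
- **Final look:** After I let go and backed off to z ≈ 0.25 m, the side view showed all four jaws standing up around the penlight. Both ends were where a level penlight at z ≈ 0.114 m should appear.
- **Centring disagrees slightly:** The penlight's middle is at y = -0.126 m. The foot edge puts the stand centre at -0.125 m, which is within 1 mm. The visible jaw tips put it at about -0.121 m, a cruder reading; I trusted the foot edge.
- **Bystanders:** I did not measure the tape, jar or reel again afterwards. No move went near them.

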